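# Gauge two bushings and reject the tight one

## Robot

A 7-joint arm with a two-finger parallel gripper is mounted at the origin on a cart in front of the work surface, level with it; the furniture and walls round the work are solid. World frame = base frame: x ahead of the robot, y to its left, z up, the work surface at z = 0. Lengths are in m, angles in rad, forces in N, time in s.
With the tool pointing down it reaches from about 0.425 to 0.925 m from the base axis. Payload 6.8 kg.
Tool frame: the origin (TCP) lies at the very end of the fingers, on their centre line; the grasp point (between the pads) lies 19 mm behind it (bot.grip_depth is the distance from the TCP to the grasp point, in m); z points along the fingers, y is the direction in which the jaws open and shut (so a half turn about z gives the same grasp; the last joint's range is limited). The gripper opens to 85 mm and grips with 20 to 120 N. Pads are 22 mm wide; open, the fingers measure 114 mm over their backs; the gripper's body (76 mm by 85 mm) begins 54 mm behind the grasp point. The pads swing forward as they close: fully open they stand 13 mm farther back than shut.
Start: joints at [1.124, 0.477, 0.022, 1.555, -0.011, 1.109, -0.083], TCP at [0.224, -0.637, 0.231] pointing down, gripper open.
Joint ranges: [-2.96, 2.96], [-0.34, 2.1], [-1.41, 1.46], [0.24, 2.44], [-1.37, 4.51], [0.17, 1.92], [-2.96, 2.96]. Speed limits (rad/s): [2.39, 2.39, 3.14, 3.14, 3.14, 3.14, 3.14].

## Interface

Orientations are given as a unit quaternion [w, x, y, z].
In Python, from station import bot gives the robot as it stands.
- The arm moves only by the tool step_arm, never from a script. Its argument "increments" is a list of rows, each a list of 7 numbers: the shift along the world's x, y, z in m, then the turn, a rotation vector about the world's x, y, z in degrees, then the gripper command: -1 is fully open, 1 is shut, values between are in proportion. In form: [[dx, dy, dz, rx, ry, rz, fingers], ...]. A call has 1 to 10 rows; each row is the pose to reach, as a shift and turn from the pose commanded when the call began; what a row does not reach only later rows make up. A row lasts 1/12 s, in which the tool goes at most 41.7 mm and 7.16 degrees, less where a joint would pass 70% of its speed; a pose out of reach is approached as far as the arm can. A call with a gripper value outside its range is refused whole. The fingers move at their own pace and stop on an object; "force" is the grip in N (left out, the last holds). Time passes only in rows, so rows that repeat a pose let the fingers close. It gives the time, the measured TCP pose, the force and the opening at its end, in the units of the state.
- bot.get_obs(): the state, without advancing time (a new reading comes with each control period).
- bot.read_camera(name): name is "scene" or "top"; returns a dict with "color" (384x512x3 uint8, red, green, blue), "intrinsics" (3x3 intrinsics, pixels), "D" ([k1, k2, p1, p2, k3] as OpenCV has them; the pictures are not rectified), "extrinsics" (4x4, takes a point from camera to world coordinates). Camera axes: x right, y up, looking along -z (the intrinsics and any distortion apply to the point x, -y, -z); pixel columns grow to the right and rows downward; lengths in m; the calibration is good to about 2 mm. A picture is of the moment at which its call begins. There is no depth.
- bot.hand_in(): hands the job in, once; it reports no verdict.
Trained networks look in the newest picture that a camera, given by its name, has taken for a name from the list of things; names that differ only in an ending like _2 or _b are one class to them, and where a whole thing is asked for, a point or a joint stands for the part that bears it (a point fixed in the world has none). Each returns a list of dicts, best first, with "conf" (0 to 1); they miss things now and then, are a little off and sometimes report something else, mostly with a low value. They report only what shows in the picture. A call takes as long as a camera call. They do not tell look-alikes from the thing itself.
- bot.recognise(thing, camera): "location" ([column, row] as shares, 0 to 1, of the picture: columns of its width, rows of its height, amid what is visible of it).
- bot.place_of(thing, camera): "location" ([column, row] as shares, 0 to 1, of the picture: columns of its width, rows of its height: a listed point, or the origin of a listed thing).
The state is a dict: "t": time; "q": joint angles; "joint_vel": joint speeds; "joint_torque": joint torques, N m; "eef_pos": TCP position; "tool_rot": TCP orientation; "contact_force": force on the tool from outside, world axes, zero at the start; "torque": the same for the moment, N m; "gripper_width": opening from 0.0 (shut) to 1.0 (fully open).
Only numpy, scipy, OpenCV 4.12 (cv2) and the standard library are available. Lean on these libraries where they do the work, as an engineer would, in place of code of your own. Each camera call takes 0.05 s, during which the arm holds its last target.

## Task

Take the plug gauge out of its stand and try it upright, nose down, first in the brass bushing with the narrow bore, where the nose must come to rest on the bushing because it will not enter. Then put it in the bushing with the wide bore and leave it standing there with its flange down on the bushing, which stays about where it stood. Last, put the narrow bushing into the red reject tray.

Things in the scene. Friction and masses are not known exactly. Their poses are not given: they have to be found in the camera images.
- gauge_handle (a point): Plug gauge, upright in a white stand block (64x64x42 mm, fixed; lift 40 mm to clear it). Point: centre of its round blue handle (24 mm across, 50 tall), grip here; z up. Below the handle a steel flange (40 across, 6 thick, underside 31 mm below the point), then a 20 mm plug that tapers over its last 6 mm to a nose 10 mm across, its end 65 mm below the point. 0.12 kg.
- wide_bushing_center (a point): Loose brass bushing with the WIDE bore: an upright tube 50 mm across, 40 mm tall, with a 30 mm bore right through, which the plug enters until the flange rests on the bushing's top. This point is the bushing's centre, half-way up (20 mm above its underside); z is the bore's axis. 0.25 kg.
- narrow_bushing_center (a point): Loose brass bushing with the NARROW bore: alike outside (50 mm across, 40 mm tall) but with a 14 mm bore, in which the gauge's nose stops about 2 mm below the bushing's top. This point is the bushing's centre, half-way up; z is the bore's axis. Grip it across its outside. 0.25 kg.
- tray_floor (a point): Red open reject tray, fixed to the bench, 140 x 140 mm outside, walls 4 mm thick and 20 mm high. This point is the centre of its inner floor, 4 mm above the bench; x and y run along its sides. The tray and the gauge's stand may swap places from one start to another.
There are look-alikes about, which are no part of the job. What is shaped like the part that bears gauge_handle but green is not meant. What is shaped like the part that bears wide_bushing_center but orange is not meant.

How it is judged:
On the way, in this order (a step that is already met when the one before it is completed fails the run):
1. the gauge is tried in the narrow bore: upright, its nose resting on the narrow bushing within 12 mm of the bore's axis (horizontal distance between gauge_handle and narrow_bushing_center below 0.012 m and z of gauge_handle in the frame of narrow_bushing_center between 0.068 and 0.095 m and angle between each of gauge_handle, narrow_bushing_center's own z axis and vertical below 0.18 rad and contact force between gauge and narrow_bushing above 0.3 N), for 0.1 s.
2. the gauge is let go standing in the wide bushing, flange down on it (horizontal distance between gauge_handle and wide_bushing_center below 0.012 m and z of gauge_handle in the frame of wide_bushing_center between 0.044 and 0.057 m and angle between each of gauge_handle, wide_bushing_center's own z axis and vertical below 0.18 rad and contact force between the fingers and gauge below 0.1 N), for 0.2 s.
3. the narrow bushing lies in the tray (x of narrow_bushing_center in the frame of tray_floor between -0.055 and 0.055 m and y of narrow_bushing_center in the frame of tray_floor between -0.055 and 0.055 m and z of narrow_bushing_center in the frame of tray_floor between 0.01 and 0.032 m), for 0.2 s.
At the end, for the whole second after the job is handed in: Gauge released, at rest, upright (10 degrees) in the wide bushing, flange on its top (6 mm); that bushing upright, within 50 mm of its start. Narrow bushing released, at rest on the red tray's floor, its centre within 55 mm of the middle along each side (all of step 2 and all of step 3 and distance of wide_bushing_center from where it was at the start of the episode below 0.05 m and linear speed of each of gauge, narrow_bushing below 0.03 m/s and contact force between the fingers and narrow_bushing below 0.1 N); the robot touches nothing.
It also fails if it takes over 56 s, if anything falls off the work surface, if the arm or the gripper's body presses on something with over 40 N, if the wrist force passes 120 N, or if a joint passes its speed limit or range.

## Working session

There is one attempt and no reset: what is moved stays moved. The work goes in short steps, Python scripts to look and compute and a tool call to move; the robot and the scene stay as the last step left them, time stands still between calls to the robot, and variables do not carry over. Pictures are saved under pics/ and viewed, and the job is handed in when it is done.

Besides the shell and the picture viewer there is one more tool, called after ">>>" as name([rows], argument=value, ...), one row to a line, values as JSON. step_arm: Moves the arm, as the interface text tells. Its arguments: {"type":"object","properties":{"increments":{"type":"array","items":{"type":"array","items":{"type":"number"}}},"force":{"type":"number"}},"required":["increments"]}

```bash
ls; mkdir -p pics
cat > h.py <<'E'
import numpy as np, cv2
from station import bot
def save(c,n):
    r=bot.read_camera(c); cv2.imwrite(f'pics/{n}.png',r['color'][:,:,::-1]); return r
def proj(r,P):
    E=np.array(r['extrinsics']);R=E[:3,:3];t=E[:3,3]
    p=(np.atleast_2d(P)-t)@R; p=p*[1,-1,-1]
    return cv2.projectPoints(p,np.zeros(3),np.zeros(3),np.array(r['intrinsics']),np.array(r['D'],float))[0][:,0]
def ray(r,uv):
    E=np.array(r['extrinsics'])
    u=cv2.undistortPoints(np.array([[uv]],float),np.array(r['intrinsics']),np.array(r['D'],float))[0,0]
    return E[:3,3],E[:3,:3]@np.array([u[0],-u[1],-1])
def atz(r,uv,z):
    o,d=ray(r,uv); return o+d*(z-o[2])/d[2]
E
python3 - <<'E'
from h import *
for c in ['scene','top']:
    r=save(c,c+'0'); print(c,np.round(r['extrinsics'],3).tolist(),r['D'])
    for th in ['gauge_handle','wide_bushing_center','narrow_bushing_center','tray_floor']:
        z={'gauge_handle':.073,'tray_floor':.004}.get(th,.02)
        for d in bot.place_of(th,c):
            uv=np.array(d['location'])*[512,384]
            print(th,round(d['conf'],2),np.round(uv,1),np.round(atz(r,uv,z),3))
print(bot.get_obs())
E
```

```text
pics
scene [[-0.828, 0.314, -0.464, -0.086], [-0.561, -0.472, 0.68, 0.795], [-0.006, 0.824, 0.567, 0.767], [0.0, 0.0, 0.0, 1.0]] [-0.07186643  0.          0.          0.          0.        ]
gauge_handle 0.7 [172.1 238.1] [0.512 0.279 0.073]
gauge_handle 0.65 [210.3 248.3] [0.414 0.255 0.073]
wide_bushing_center 0.83 [268.4 194.5] [ 0.454 -0.056  0.02 ]
wide_bushing_center 0.67 [301.7 199. ] [ 0.363 -0.09   0.02 ]
narrow_bushing_center 0.83 [224.7 212.8] [0.508 0.082 0.02 ]
top [[-0.108, 0.974, -0.199, 0.208], [-0.994, -0.107, 0.016, 0.012], [-0.006, 0.2, 0.98, 1.308], [0.0, 0.0, 0.0, 1.0]] [-0.16831946  0.          0.          0.          0.        ]
gauge_handle 0.74 [145.5 183.3] [0.52  0.278 0.073]
gauge_handle 0.49 [162.1 218.1] [0.421 0.24  0.073]
wide_bushing_center 0.55 [287.4 228.5] [ 0.364 -0.09   0.02 ]
narrow_bushing_center 0.75 [218.4 176.3] [0.531 0.083 0.02 ]
tray_floor 0.96 [347.9 185.9] [ 0.467 -0.276  0.004]
{'t': 0.5, 'q': array([ 1.12393048,  0.47703754,  0.022392  ,  1.55543237, -0.011475  ,
        1.10930933, -0.08309868]), 'joint_vel': array([ 7.16885848e-04,  3.81841942e-05,  6.63744523e-04, -2.47274143e-05,
       -3.26589897e-04, -1.36790035e-03,  1.99325556e-04]), 'joint_torque': array([-1.72808530e-03, -5.95804417e+01,  1.60412930e+00, -2.81287158e+01,
        1.23604696e-02,  2.54764302e-03, -4.87913965e-06]), 'eef_pos': array([ 0.22431852, -0.6366307 ,  0.23126887]), 'tool_rot': array([-2.73130867e-05,  9.85689136e-01,  1.68573210e-01, -1.03119314e-05]), 'contact_force': array([ 1.12790995, -0.11548878, -0.15551859]), 'torque': array([0.02172462, 0.00920693, 0.0215276 ]), 'gripper_width': 0.9972740597459286}
```

View pics/scene0.png

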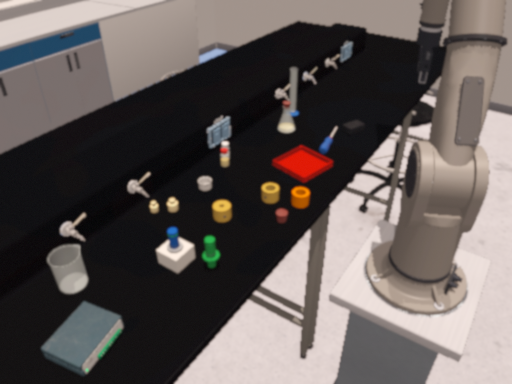

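View pics/top0.png

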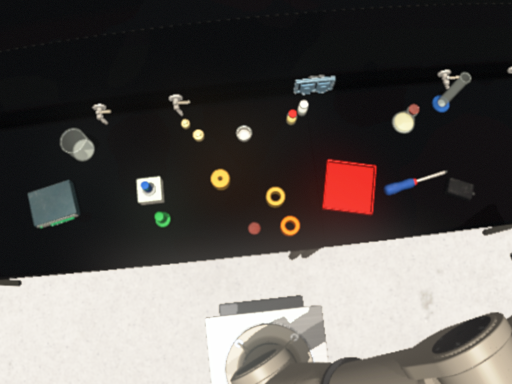

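Run:
```python
import cv2
a=cv2.imread('pics/top0.png')[130:270,110:400]; cv2.imwrite('pics/top0c.png',cv2.resize(a,None,fx=2.7,fy=2.7,interpolation=2))
a=cv2.imread('pics/scene0.png')[150:290,130:350]; cv2.imwrite('pics/scene0c.png',cv2.resize(a,None,fx=3.6,fy=3.6,interpolation=2))
```

```text
(no output)
```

View pics/top0c.png

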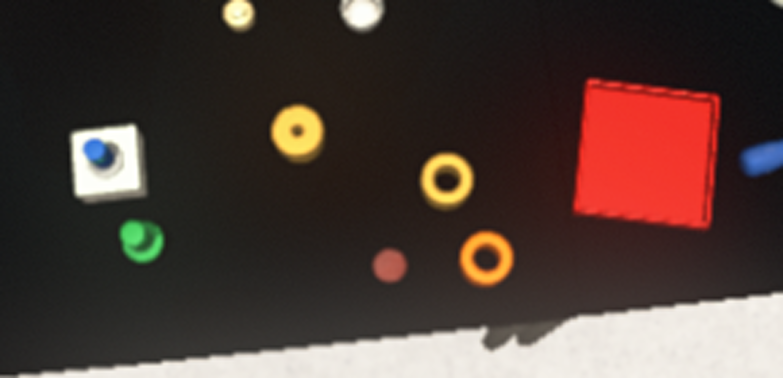

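View pics/scene0c.png

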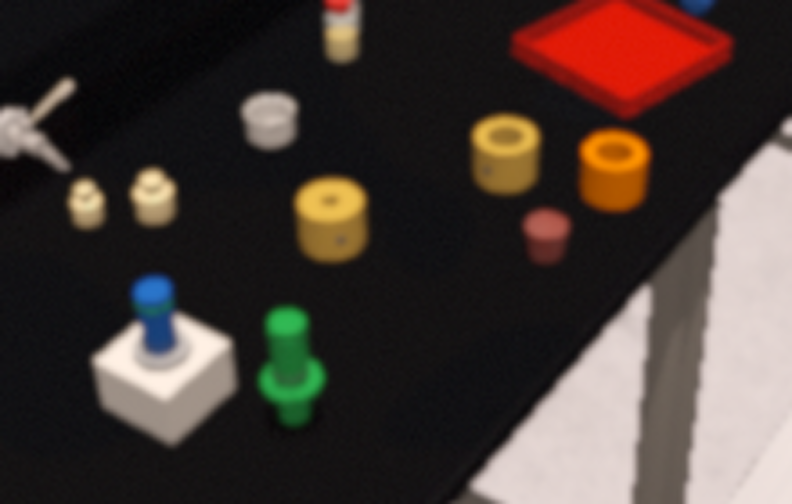

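The wanted parts in the top view: the blue gauge in the white stand (147,186), not the green one (163,218). The narrow brass bushing is at (220,179), with a small hole. The wide brass bushing is at (275,197), not the orange one (290,225). The tray is at (349,187). The crops confirm these, so next I'll fit silhouettes in both cameras.

```bash
cat >> h.py <<'E'
from scipy.optimize import minimize
def hull(r,x,y,rad,z0,z1,S=8):
    a=np.linspace(0,2*np.pi,40,endpoint=False)
    P=np.array([[x+rad*np.cos(t),y+rad*np.sin(t),z] for z in (z0,z1) for t in a])
    return cv2.convexHull(proj(r,P).astype(np.float32))
def fit(r,mask,x0,rad,z0,z1):
    # mask: roi bool ; compare area-soft silhouette (8x supersample of roi)
    ys,xs=np.nonzero(mask); u0,v0=xs.min()-6,ys.min()-6; w,h=np.ptp(xs)+13,np.ptp(ys)+13
    m=mask[v0:v0+h,u0:u0+w].astype(float)
    def cost(p):
        H=hull(r,p[0],p[1],rad,z0,z1); im=np.zeros((h*8,w*8),np.uint8)
        cv2.fillConvexPoly(im,np.round(((H[:,0]-[u0,v0]+.5)*8-.5)*16).astype(np.int32),255,shift=4)
        s=cv2.resize(im,(w,h),interpolation=cv2.INTER_AREA)/255.
        return ((s-m)**2).sum()
    q=minimize(cost,x0,method='Nelder-Mead',options=dict(initial_simplex=[x0,[x0[0]+.008,x0[1]],[x0[0],x0[1]+.008]],xatol=1e-4))
    return q.x,q.fun,mask.sum()
def blob(mask,uv):
    # fill holes, component nearest uv
    n,l,s,c=cv2.connectedComponentsWithStats(mask.astype(np.uint8))
    k=[i for i in range(1,n) if s[i,4]>15]; i=min(k,key=lambda i:np.hypot(*(c[i]-uv)))
    cs,_=cv2.findContours((l==i).astype(np.uint8),cv2.RETR_EXTERNAL,cv2.CHAIN_APPROX_NONE)
    o=np.zeros(mask.shape,np.uint8); cv2.drawContours(o,cs,-1,1,-1); return o>0
def hsv(r): return cv2.cvtColor(r['color'],cv2.COLOR_RGB2HSV).astype(int)
def brass(r): H=hsv(r); return (H[...,0]>15)&(H[...,0]<32)&(H[...,1]>90)&(H[...,2]>70)
def blue(r): H=hsv(r); return (H[...,0]>95)&(H[...,0]<125)&(H[...,1]>110)&(H[...,2]>60)
def red(r): H=hsv(r); return ((H[...,0]<5)|(H[...,0]>174))&(H[...,1]>180)&(H[...,2]>90)
E
python3 - <<'E'
from h import *
J={'narrow':(brass,(.52,.083),.025,0,.04),'wide':(brass,(.455,-.056),.025,0,.04),'gauge':(blue,(.515,.279),.012,.048,.098)}
for c in ['top','scene']:
    r=bot.read_camera(c)
    for n,(f,x0,rad,z0,z1) in J.items():
        uv=proj(r,[x0[0],x0[1],(z0+z1)/2])[0]
        m=blob(f(r),uv); q,fun,a=fit(r,m,list(x0),rad,z0,z1); print(c,n,np.round(q,4),round(fun,1),a,np.round(uv))
r=bot.read_camera('top'); m=blob(red(r),(349,187))
cs,_=cv2.findContours(m.astype(np.uint8),0,1); b=cv2.minAreaRect(max(cs,key=cv2.contourArea)); print(b)
P=[atz(r,p,.018)[:2] for p in cv2.boxPoints(b)]; print(np.round(P,3),np.mean(P,0))
r=bot.read_camera('scene'); m=blob(red(r),(303,163)); M=np.argwhere(m); print(atz(r,M.mean(0)[::-1],.008))
E
```

```text
top narrow [0.5234 0.0798] 34.6 356 [219. 180.]
top wide [ 0.4575 -0.0664] 37.5 356 [271. 197.]
top gauge [0.5135 0.2763] 37.1 70 [145. 185.]
scene narrow [0.5199 0.0798] 46.1 425 [221. 211.]
scene wide [ 0.4544 -0.0669] 47.0 385 [268. 194.]
scene gauge [0.516  0.2726] 46.5 187 [171. 238.]
((349.4900817871094, 186.59901428222656), (51.64242935180664, 51.642433166503906), 5.710593223571777)
[[ 0.406 -0.189]
 [ 0.55  -0.224]
 [ 0.52  -0.368]
 [ 0.376 -0.33 ]] [ 0.46293648 -0.27790054]
[ 0.46397494 -0.27885556  0.008     ]
```

Run:
```python
from h import *
o=[]
for c in ['top','scene']:
    r=bot.read_camera(c); im=cv2.resize(np.ascontiguousarray(r['color'][:,:,::-1]),None,fx=4,fy=4,interpolation=cv2.INTER_CUBIC)
    for x,y,rad,z0,z1 in [(.515,.2745,.012,.048,.098),(.515,.2745,.02,.042,.048),(.5217,.0798,.025,0,.04),(.456,-.0665,.025,0,.04)]:
        for h in ((z0,z0),(z1,z1)):
            H=hull(r,x,y,rad,*h); cv2.polylines(im,[np.round((H+.5)*4).astype(np.int32)],True,(255,0,255),1)
    im=im[160*4:220*4,130*4:295*4] if c=='top' else im[180*4:275*4,150*4:290*4]
    o.append(cv2.resize(im,(660,int(im.shape[0]*660/im.shape[1]))))
cv2.imwrite('pics/ov.png',np.vstack(o)[:700])
print(o[0].shape,o[1].shape)
v=np.vstack(o); cv2.imwrite('pics/ov.png',cv2.resize(v,None,fx=.85,fy=.85))
```

```text
(240, 660, 3) (447, 660, 3)
```

View pics/ov.png

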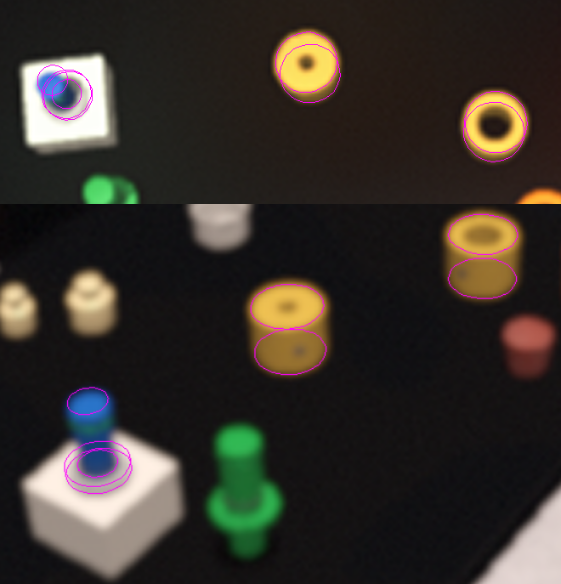

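>>> step_arm([
  [0.02,0.035,0.007,0,0,7,-0.2],
  [0.04,0.07,0.014,0,0,14,-0.2],
  [0.06,0.105,0.021,0,0,21,-0.2],
  [0.08,0.14,0.028,0,0,28,-0.2],
  [0.1,0.175,0.035,0,0,35,-0.2],
  [0.12,0.21,0.042,0,0,42,-0.2],
  [0.14,0.245,0.049,0,0,49,-0.2],
  [0.16,0.28,0.056,0,0,56,-0.2],
  [0.18,0.315,0.063,0,0,63,-0.2],
  [0.2,0.35,0.07,0,0,70.6,-0.2],
])

```text
t: 1.63
eef_pos: [0.4249, -0.2849, 0.302]
tool_rot: [0.0, 0.708, 0.707, -0.0]
contact_force: [0.2, -0.9, -0.4]
gripper_width: 0.604
```

>>> step_arm([
  [0.006,0.038,0,0,0,0,-0.2],
  [0.012,0.076,0,0,0,0,-0.2],
  [0.018,0.114,0,0,0,0,-0.2],
  [0.024,0.152,0,0,0,0,-0.2],
  [0.03,0.19,0,0,0,0,-0.2],
  [0.036,0.228,0,0,0,0,-0.2],
  [0.042,0.266,0,0,0,0,-0.2],
  [0.048,0.304,0,0,0,0,-0.2],
  [0.054,0.342,0,0,0,0,-0.2],
  [0.06,0.38,0,0,0,0,-0.2],
])

```text
t: 2.47
eef_pos: [0.4843, 0.0951, 0.3017]
tool_rot: [0.0, 0.71, 0.704, 0.0]
contact_force: [0.3, 0.1, 0.4]
gripper_width: 0.6
```

Run:
```python
from h import *
r=bot.read_camera('top')
print(bot.get_obs()['eef_pos'],bot.get_obs()['q'].round(2))
H=hsv(r)
for c in ['top','scene']:
    r=bot.read_camera(c); H=hsv(r); b=(H[...,0]>95)&(H[...,0]<125)&(H[...,1]>150)
    p=(145,185) if c=='top' else (172,238)
    sl=np.s_[p[1]-18:p[1]+18,p[0]-15:p[0]+15]
    bb=b[sl]&(H[...,2][sl]>150)
    M=np.argwhere(bb); uv=M.mean(0)[::-1]+[p[0]-15,p[1]-18]; print(c,len(M),uv,atz(r,uv,.098))
```

```text
[0.48449954 0.10407001 0.30236088] [ 0.3   0.17 -0.71  1.85  0.12  1.16 -0.45]
top 40 [144.825 184.95 ] [0.50972022 0.27483351 0.098     ]
scene 50 [171.88 230.28] [0.50981316 0.27795944 0.098     ]
```

>>> step_arm([
  [0.005,0.034,-0.028,0,0,0,-0.2],
  [0.01,0.068,-0.056,0,0,0,-0.2],
  [0.015,0.102,-0.084,0,0,0,-0.2],
  [0.02,0.136,-0.112,0,0,0,-0.2],
  [0.026,0.17,-0.14,0,0,0,-0.2],
  [0.026,0.17,-0.14,0,0,0,-0.2],
  [0.026,0.17,-0.14,0,0,0,-0.2],
])

```text
t: 3.2
eef_pos: [0.5089, 0.2646, 0.1587]
tool_rot: [-0.001, 0.709, 0.706, -0.002]
contact_force: [-0.9, -0.7, 1.2]
gripper_width: 0.597
```

Run:
```python
from h import *
r=save('scene','s1');o=bot.get_obs();print(o['eef_pos'],o['tool_rot'],o['joint_vel'].round(3))
a=cv2.imread('pics/s1.png')[130:290,110:270]; cv2.imwrite('pics/s1c.png',cv2.resize(a,None,fx=3.6,fy=3.6,interpolation=2))
```

```text
[0.50990563 0.26288301 0.16017858] [-4.24682411e-04  7.09366588e-01  7.04838442e-01 -1.27808672e-03] [ 0.04  -0.045  0.011 -0.005 -0.005  0.012  0.011]
```

View pics/s1c.png

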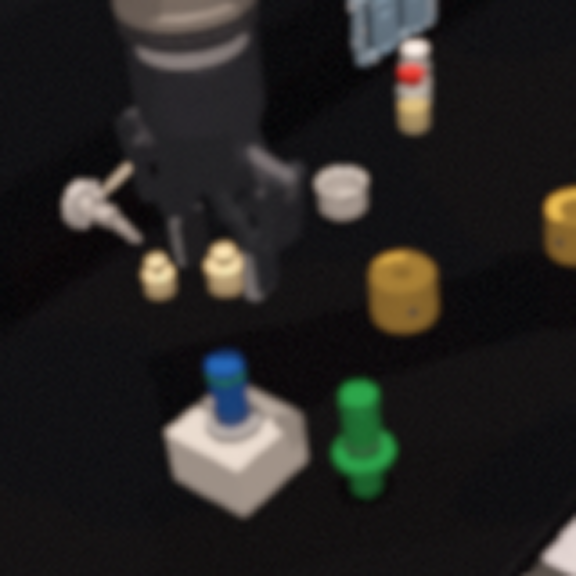

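>>> step_arm([
  [0.001,0.012,-0.01,0,0,0,-0.2],
  [0.001,0.012,-0.03,0,0,0,-0.2],
  [0.001,0.012,-0.05,0,0,0,-0.2],
  [0.001,0.012,-0.07,0,0,0,-0.2],
  [0.001,0.012,-0.09,0,0,0,-0.2],
  [0.001,0.012,-0.104,0,0,0,-0.2],
  [0.001,0.012,-0.104,0,0,0,-0.2],
  [0.001,0.012,-0.104,0,0,0,-0.2],
])

```text
t: 3.92
eef_pos: [0.512, 0.2739, 0.0579]
tool_rot: [0.0, 0.71, 0.704, -0.0]
contact_force: [-0.6, 0.0, -0.2]
gripper_width: 0.597
```

Run:
```python
from h import *
r=save('scene','s2');o=bot.get_obs();print(o['eef_pos'],o['tool_rot'],o['contact_force'])
a=cv2.imread('pics/s2.png')[180:290,120:230]; a2=save('top','t2')['color'][140:250,90:200,::-1]
cv2.imwrite('pics/s2c.png',cv2.resize(np.hstack([a,a2]),None,fx=3.6,fy=3.6,interpolation=2))
```

```text
[0.51237896 0.2747943  0.05856518] [4.48093793e-04 7.10199217e-01 7.04000346e-01 6.20129121e-04] [ 0.4641607  -0.09945483  0.12724094]
```

View pics/s2c.png

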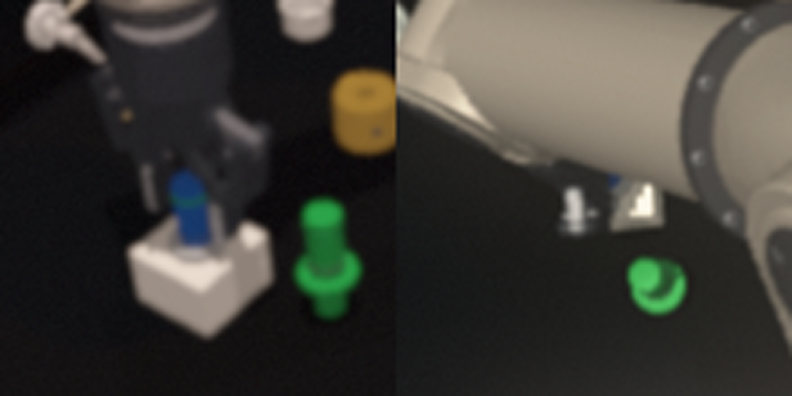

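The fingers straddle the blue handle: they are at about (170,238) in the scene picture, with the handle between them. Closing and lifting.

>>> step_arm([
  [0,0,-0.002,0,0,0,0.1],
  [0,0,-0.002,0,0,0,0.4],
  [0,0,-0.002,0,0,0,0.7],
  [0,0,-0.002,0,0,0,1],
  [0,0,-0.002,0,0,0,1],
  [0,0,-0.002,0,0,0,1],
  [0,0,-0.002,0,0,0,1],
  [0,0,-0.002,0,0,0,1],
], force=50)

```text
t: 4.68
eef_pos: [0.5119, 0.2756, 0.0562]
tool_rot: [0.0, 0.71, 0.704, 0.001]
contact_force: [0.0, -0.6, 6.5]
gripper_width: 0.27
```

>>> step_arm([
  [0,0,0.01,0,0,0,1],
  [0,0,0.025,0,0,0,1],
  [0,0,0.045,0,0,0,1],
  [0,0,0.065,0,0,0,1],
  [0,0,0.085,0,0,0,1],
  [0,0,0.105,0,0,0,1],
  [0,0,0.105,0,0,0,1],
  [0,0,0.105,0,0,0,1],
])

```text
t: 5.35
eef_pos: [0.5118, 0.2757, 0.1616]
tool_rot: [0.0, 0.71, 0.704, 0.001]
contact_force: [-0.1, 0.8, -1.2]
gripper_width: 0.267
```

Run:
```python
from h import *
r=save('scene','s3');o=bot.get_obs();print(o['eef_pos'],o['tool_rot'],o['contact_force'],o['gripper_width'])
a=cv2.imread('pics/s3.png')[150:290,110:250]
cv2.imwrite('pics/s3c.png',cv2.resize(a,None,fx=4,fy=4,interpolation=2))
```

```text
[0.51112577 0.27509505 0.16033246] [ 1.26829309e-04  7.09745110e-01  7.04458558e-01 -4.99137739e-05] [-0.61428378 -0.42437451 -1.31636547] 0.26645568802639125
```

View pics/s3c.png

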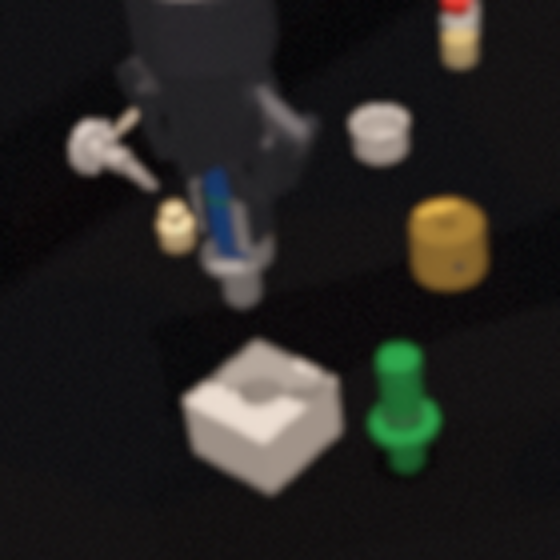

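```bash
cat >> h.py <<'E'
def ovl(cam,n,cyl,roi,f=4):
    r=bot.read_camera(cam); im=cv2.resize(np.ascontiguousarray(r['color'][:,:,::-1]),None,fx=f,fy=f,interpolation=cv2.INTER_CUBIC)
    for x,y,rad,z0,z1 in cyl:
        for z in (z0,z1): cv2.polylines(im,[np.round((hull(r,x,y,rad,z,z)+.5)*f).astype(np.int32)],True,(255,0,255),1)
    u0,v0,u1,v1=roi; cv2.imwrite(f'pics/{n}.png',im[v0*f:v1*f,u0*f:u1*f]); return r
def gau(x,y,z): return [(x,y,.012,z-.025,z+.025),(x,y,.02,z-.031,z-.025),(x,y,.01,z-.059,z-.031),(x,y,.005,z-.065,z-.065)]
E
python3 - <<'E'
from h import *
ovl('scene','s4',gau(.5115,.2755,.178),(130,170,210,250),7)
E
```

```text
(no output)
```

View pics/s4.png

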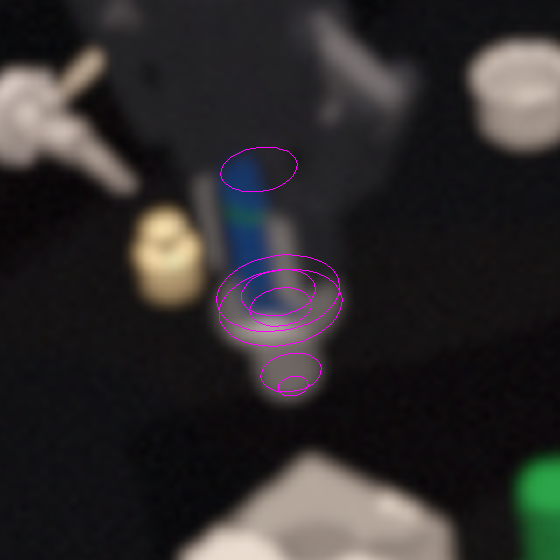

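>>> step_arm([
  [0.001,-0.02,0,0,0,0,1],
  [0.002,-0.05,0,0,0,0,1],
  [0.004,-0.08,0,0,0,0,1],
  [0.006,-0.11,0,0,0,0,1],
  [0.008,-0.14,0,0,0,0,1],
  [0.01,-0.17,0,0,0,0,1],
  [0.0105,-0.195,0,0,0,0,1],
  [0.0105,-0.195,-0.025,0,0,0,1],
  [0.0105,-0.195,-0.05,0,0,0,1],
  [0.0105,-0.195,-0.05,0,0,0,1],
])

```text
t: 6.28
eef_pos: [0.5181, 0.0784, 0.1055]
tool_rot: [-0.003, 0.71, 0.704, -0.004]
contact_force: [-0.2, -0.4, -2.4]
gripper_width: 0.267
```

Run:
```python
from h import *
o=bot.get_obs();print(o['eef_pos'],o['tool_rot'],o['contact_force'],o['gripper_width'])
x,y,z=o['eef_pos']
ovl('scene','s5',gau(x,y,z+.017)+[(.5217,.0798,.025,0,.04),(.5217,.0798,.007,.04,.04)],(170,150,260,240),7)
```

```text
[0.51808005 0.07836371 0.10547693] [-0.00262955  0.71016633  0.70401899 -0.00376005] [-0.18563099 -0.35266169 -2.44019521] 0.2667611002870833
```

View pics/s5.png

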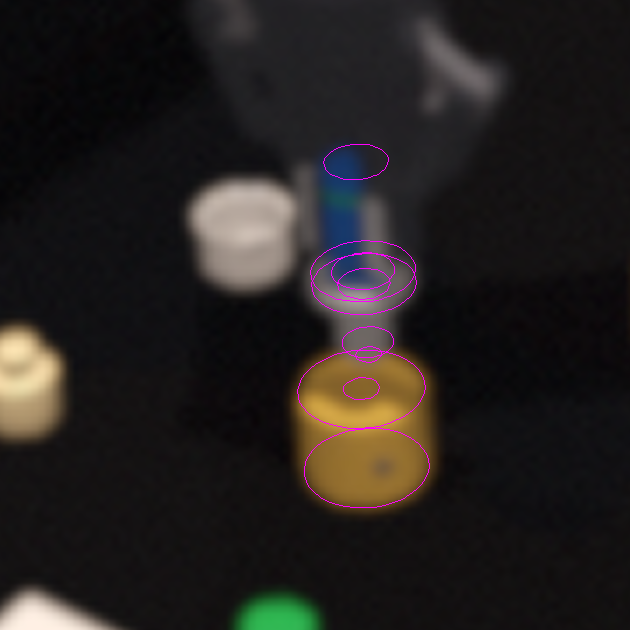

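>>> step_arm([
  [0,0,0,0,0,0,1],
  [0,0,0,0,0,0,1],
  [0,0,-0.005,0,0,0,1],
  [0,0,-0.01,0,0,0,1],
  [0,0,-0.014,0,0,0,1],
  [0,0,-0.016,0,0,0,1],
  [0,0,-0.018,0,0,0,1],
  [0,0,-0.019,0,0,0,1],
  [0,0,-0.02,0,0,0,1],
])

```text
t: 7.08
eef_pos: [0.5219, 0.0804, 0.0902]
tool_rot: [-0.0, 0.71, 0.704, 0.0]
contact_force: [-0.9, -0.9, -1.4]
gripper_width: 0.269
```

>>> step_arm([
  [0,0,-0.001,0,0,0,1],
  [0,0,-0.0015,0,0,0,1],
  [0,0,-0.002,0,0,0,1],
  [0,0,-0.0025,0,0,0,1],
  [0,0,-0.003,0,0,0,1],
  [0,0,-0.0035,0,0,0,1],
])

```text
t: 7.58
eef_pos: [0.5219, 0.0802, 0.0869]
tool_rot: [0.0, 0.71, 0.704, -0.0]
contact_force: [-0.5, -0.9, 1.5]
gripper_width: 0.27
```

>>> step_arm([
  [0,0,-0.0005,0,0,0,1],
  [0,0,-0.001,0,0,0,1],
  [0,0,-0.001,0,0,0,1],
  [0,0,-0.001,0,0,0,1],
  [0,0,-0.001,0,0,0,1],
])

```text
t: 8.0
eef_pos: [0.522, 0.08, 0.0861]
tool_rot: [0.0, 0.71, 0.704, -0.0]
contact_force: [-2.0, -2.8, 5.3]
gripper_width: 0.266
```

Run:
```python
from h import *
o=bot.get_obs();print(o['eef_pos'],o['tool_rot'],o['contact_force'],o['gripper_width'])
x,y,z=o['eef_pos']
ovl('scene','s6',gau(x,y,z+.017)+[(.5217,.0798,.025,0,.04)],(170,150,260,240),7)
```

```text
[0.52197304 0.07997905 0.08610489] [ 3.15201727e-04  7.09842374e-01  7.04360479e-01 -1.42628170e-04] [-1.99569193 -2.84486159  5.32059682] 0.2659305632705256
```

View pics/s6.png

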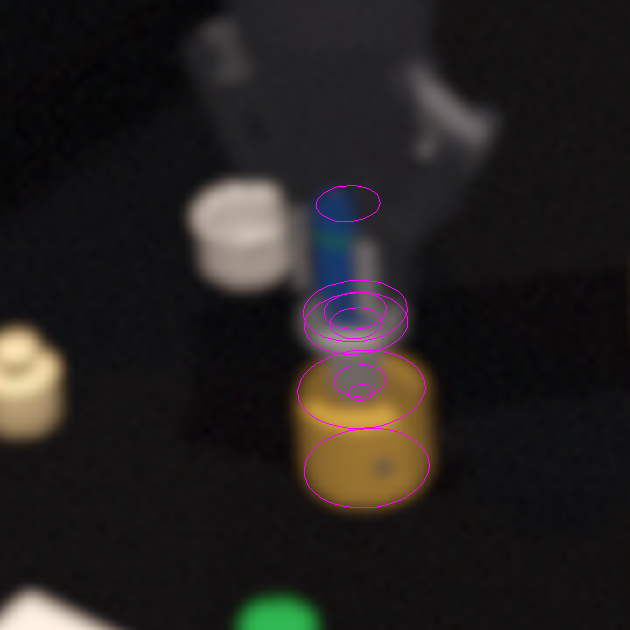

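The nose rests in the narrow bore, at z about 0.038 and with about 5 N of contact, as expected. Now lift and carry it to the wide bushing.

>>> step_arm([
  [0,0,0.01,0,0,0,1],
  [0,0,0.025,0,0,0,1],
  [0,0,0.04,0,0,0,1],
  [-0.008,-0.02,0.05,0,0,0,1],
  [-0.02,-0.045,0.05,0,0,0,1],
  [-0.035,-0.075,0.05,0,0,0,1],
  [-0.05,-0.11,0.05,0,0,0,1],
  [-0.066,-0.1465,0.05,0,0,0,1],
  [-0.066,-0.1465,0.05,0,0,0,1],
  [-0.066,-0.1465,0.05,0,0,0,1],
])

```text
t: 8.88
eef_pos: [0.455, -0.0685, 0.136]
tool_rot: [0.0, 0.712, 0.703, -0.0]
contact_force: [0.3, 1.3, -0.5]
gripper_width: 0.268
```

>>> step_arm([
  [0,0,-0.01,0,0,0,1],
  [0,0,-0.025,0,0,0,1],
  [0,0,-0.035,0,0,0,1],
  [0,0,-0.035,0,0,0,1],
  [0,0,-0.035,0,0,0,1],
])

```text
t: 9.3
eef_pos: [0.4557, -0.0647, 0.1001]
tool_rot: [-0.001, 0.709, 0.705, -0.0]
contact_force: [1.0, 0.4, -0.5]
gripper_width: 0.269
```

Run:
```python
from h import *
o=bot.get_obs();print(o['eef_pos'],o['tool_rot'],o['contact_force'],o['gripper_width'])
x,y,z=o['eef_pos']
ovl('scene','s7',gau(x,y,z+.017)+[(.456,-.0665,.025,0,.04),(.456,-.0665,.015,.04,.04)],(220,135,310,225),7)
```

```text
[ 0.45570405 -0.06468964  0.10014843] [-9.34451935e-04  7.08856541e-01  7.05352051e-01 -1.24146236e-04] [ 0.97341857  0.35639495 -0.50972833] 0.2692835524492213
```

View pics/s7.png

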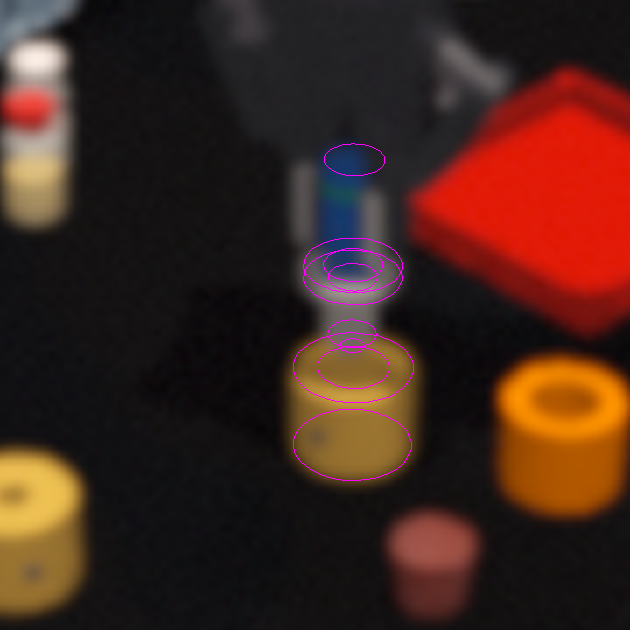

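The nose is centred over the wide brass bore, with the orange one off to the right. Lowering it.

>>> step_arm([
  [0,0,-0.008,0,0,0,1],
  [0,0,-0.016,0,0,0,1],
  [0,0,-0.022,0,0,0,1],
  [0,0,-0.028,0,0,0,1],
  [0,0,-0.028,0,0,0,1],
])

```text
t: 9.77
eef_pos: [0.4549, -0.0661, 0.0715]
tool_rot: [-0.001, 0.71, 0.704, -0.001]
contact_force: [0.0, -1.0, -1.7]
gripper_width: 0.269
```

>>> step_arm([
  [0,0,-0.005,0,0,0,1],
  [0,0,-0.01,0,0,0,1],
  [0,0,-0.013,0,0,0,1],
  [0,0,-0.015,0,0,0,1],
  [0,0,-0.016,0,0,0,1],
  [0,0,-0.016,0,0,0,1],
])

```text
t: 10.27
eef_pos: [0.4558, -0.0661, 0.0566]
tool_rot: [-0.0, 0.71, 0.704, -0.0]
contact_force: [0.9, -0.2, -0.1]
gripper_width: 0.267
```

>>> step_arm([
  [0,0,-0.001,0,0,0,1],
  [0,0,-0.002,0,0,0,1],
  [0,0,-0.0025,0,0,0,1],
  [0,0,-0.003,0,0,0,1],
  [0,0,-0.003,0,0,0,1],
])

```text
t: 10.68
eef_pos: [0.4559, -0.0662, 0.0542]
tool_rot: [0.0, 0.71, 0.704, -0.0]
contact_force: [-0.9, -1.0, 3.5]
gripper_width: 0.264
```

Flange contact (about 5 N) at the expected height. Release.

>>> step_arm([
  [0,0,0,0,0,0,0.3],
  [0,0,0,0,0,0,0.1],
  [0,0,0,0,0,0,0],
  [0,0,0,0,0,0,-0.2],
  [0,0,0,0,0,0,-0.2],
  [0,0,0,0,0,0,-0.2],
  [0,0,0,0,0,0,-0.2],
])

```text
t: 11.27
eef_pos: [0.4558, -0.0661, 0.0538]
tool_rot: [-0.0, 0.71, 0.704, 0.0]
contact_force: [0.2, 1.2, -0.6]
gripper_width: 0.597
```

>>> step_arm([
  [0,0,0.01,0,0,0,-0.2],
  [0,0,0.03,0,0,0,-0.2],
  [0,0,0.06,0,0,0,-0.2],
  [0,0,0.09,0,0,0,-0.2],
  [0,0,0.12,0,0,0,-0.2],
  [0.015,0.035,0.13,0,0,0,-0.4],
  [0.03,0.07,0.13,0,0,0,-0.7],
  [0.045,0.105,0.13,0,0,0,-1],
  [0.065,0.146,0.13,0,0,0,-1],
  [0.065,0.146,0.13,0,0,0,-1],
])

```text
t: 12.1
eef_pos: [0.523, 0.0884, 0.1858]
tool_rot: [-0.001, 0.707, 0.707, 0.004]
contact_force: [-0.3, 0.3, 0.5]
gripper_width: 1.001
```

Run:
```python
from h import *
o=bot.get_obs();print(o['eef_pos'],o['tool_rot'],o['contact_force'],o['gripper_width'])
r=ovl('scene','s8',gau(.456,-.0665,.071)+[(.456,-.0665,.025,0,.04)],(200,135,310,235),6)
uv=proj(r,[.522,.08,.02])[0]; print(fit(r,blob(brass(r),uv),[.522,.08],.025,0,.04))
t=save('top','t8'); print([ (np.array(d['location'])*[512,384],d['conf']) for d in bot.place_of('narrow_bushing_center','top')])
```

```text
[0.52295806 0.08841819 0.18583581] [-6.01435831e-04  7.06784961e-01  7.07419154e-01  3.57743221e-03] [-0.25452542  0.27874939  0.53022653] 1.0005103910306714
(array([0.52032471, 0.08003095]), np.float64(24.875663206459052), np.int64(403))
[(array([219.8016, 180.5184]), 0.42)]
```

View pics/s8.png

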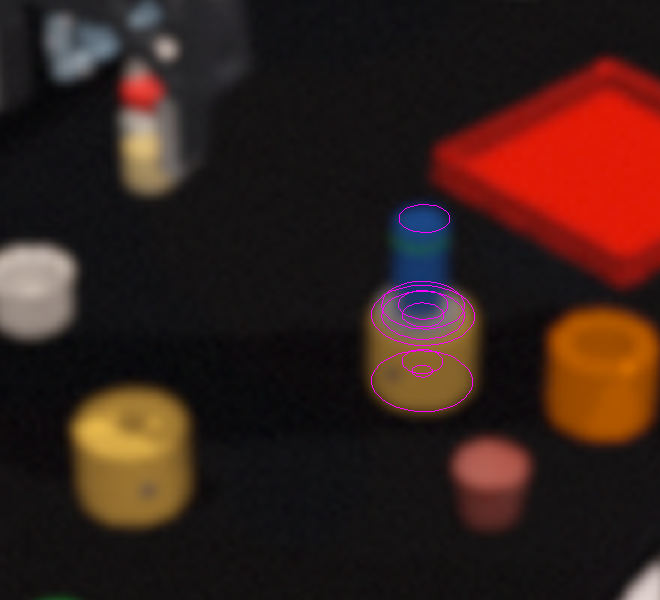

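View pics/t8.png

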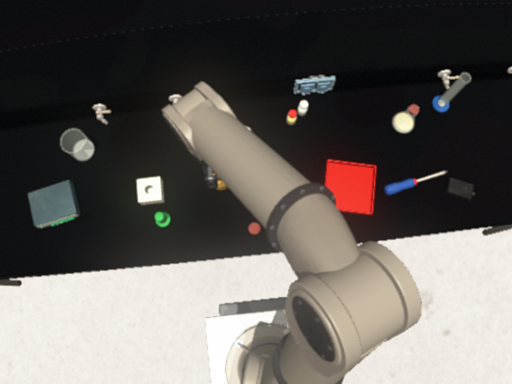

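>>> step_arm([
  [0,0,0,0,0,0,-1],
  [0,0,-0.02,0,0,0,-1],
  [0,0,-0.05,0,0,0,-1],
  [0,0,-0.08,0,0,0,-1],
  [0,0,-0.105,0,0,0,-1],
  [0,0,-0.12,0,0,0,-1],
  [0,0,-0.12,0,0,0,-1],
  [0,0,-0.12,0,0,0,-1],
])

```text
t: 12.92
eef_pos: [0.5201, 0.0782, 0.0636]
tool_rot: [-0.0, 0.71, 0.704, -0.001]
contact_force: [-0.1, 0.4, 0.9]
gripper_width: 1.003
```

Run:
```python
from h import *
o=bot.get_obs();print(o['eef_pos'],o['tool_rot'],o['contact_force'],o['gripper_width'])
r=ovl('scene','s9',[(.521,.08,.025,0,.04)],(170,150,260,240),7)
```

```text
[0.52013585 0.07820734 0.06358267] [-3.24987174e-04  7.10419322e-01  7.03777915e-01 -9.63639784e-04] [-0.05825792  0.36005223  0.87928088] 1.0031853244173117
```

View pics/s9.png

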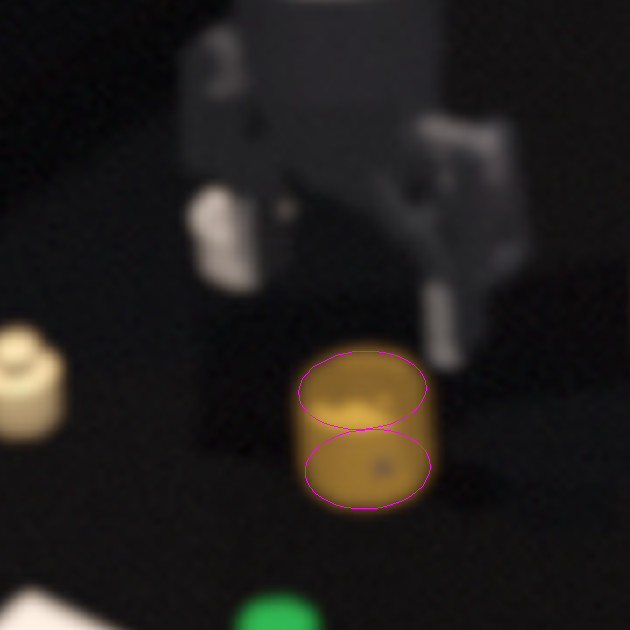

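Both fingers straddle the bushing: one finger is behind and left of it, the other at (232,197) in front and right. Down to TCP z of about 0.010 and close.

>>> step_arm([
  [0.001,0.001,-0.015,0,0,0,-1],
  [0.001,0.001,-0.03,0,0,0,-1],
  [0.001,0.001,-0.045,0,0,0,-1],
  [0.001,0.001,-0.053,0,0,0,-1],
  [0.001,0.001,-0.053,0,0,0,-1],
  [0.001,0.001,-0.053,0,0,0,-1],
])

```text
t: 13.47
eef_pos: [0.5224, 0.0807, 0.0117]
tool_rot: [0.0, 0.71, 0.704, 0.0]
contact_force: [0.4, -0.2, 1.1]
gripper_width: 1.001
```

>>> step_arm([
  [0,0,0,0,0,0,-0.7],
  [0,0,0,0,0,0,-0.4],
  [0,0,0,0,0,0,0],
  [0,0,0,0,0,0,0.5],
  [0,0,0,0,0,0,1],
  [0,0,0,0,0,0,1],
  [0,0,0,0,0,0,1],
  [0,0,0,0,0,0,1],
], force=60)

```text
t: 14.13
eef_pos: [0.5224, 0.0809, 0.0118]
tool_rot: [0.001, 0.71, 0.704, 0.0]
contact_force: [-0.5, -0.7, 6.3]
gripper_width: 0.558
```

>>> step_arm([
  [0,0,0.01,0,0,0,1],
  [0,0,0.03,0,0,0,1],
  [0,0,0.055,0,0,0,1],
  [0,0,0.08,0,0,0,1],
  [0,0,0.11,0,0,0,1],
  [0,0,0.14,0,0,0,1],
  [0,0,0.14,0,0,0,1],
])

```text
t: 14.72
eef_pos: [0.5249, 0.0822, 0.1568]
tool_rot: [0.003, 0.71, 0.705, 0.004]
contact_force: [0.9, -0.2, -1.7]
gripper_width: 0.555
```

Run:
```python
from h import *
o=bot.get_obs();print(o['eef_pos'],o['tool_rot'],o['contact_force'],o['gripper_width'])
r=ovl('scene','s10',[(.521,.08,.025,0.14,.18)],(170,100,280,200),6)
```

```text
[0.52490083 0.08220442 0.15681379] [0.00263458 0.70963035 0.70455986 0.00363776] [ 0.92450694 -0.19426158 -1.67620983] 0.5550281827082316
```

View pics/s10.png

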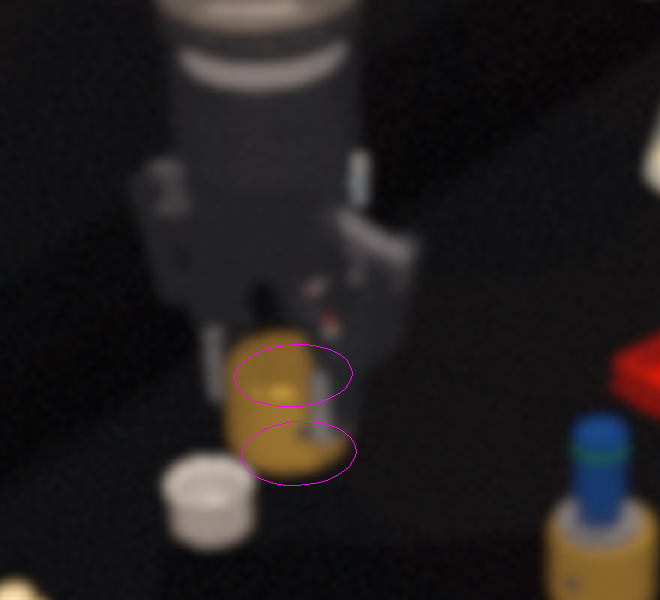

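>>> step_arm([
  [0,-0.02,0.005,0,0,0,1],
  [0,-0.055,0.01,0,0,0,1],
  [0,-0.095,0.01,0,0,0,1],
  [0,-0.135,0.01,0,0,0,1],
  [0,-0.175,0.01,0,0,0,1],
  [-0.01,-0.215,0.01,0,0,0,1],
  [-0.025,-0.25,0.01,0,0,0,1],
  [-0.04,-0.285,0,0,0,0,1],
  [-0.05,-0.325,-0.02,0,0,0,1],
  [-0.059,-0.359,-0.05,0,0,0,1],
])

```text
t: 15.6
eef_pos: [0.4636, -0.2748, 0.1064]
tool_rot: [0.001, 0.71, 0.704, -0.0]
contact_force: [1.2, -0.5, -2.2]
gripper_width: 0.559
```

>>> step_arm([
  [0,0,0,0,0,0,1],
  [0,0,0,0,0,0,1],
  [0,0,0,0,0,0,1],
])

```text
t: 15.85
eef_pos: [0.4641, -0.2707, 0.1055]
tool_rot: [-0.001, 0.71, 0.705, 0.0]
contact_force: [1.1, 1.2, -1.5]
gripper_width: 0.561
```

Run:
```python
from h import *
o=bot.get_obs();print(o['eef_pos'],o['tool_rot'],o['contact_force'],o['gripper_width'])
x,y,z=o['eef_pos']
r=ovl('scene','s11',[(x,y,.025,z-.012,z+.028),(.4635,-.278,.025,0.004,.004)],(240,80,350,190),6)
```

```text
[ 0.46411367 -0.27074759  0.10551317] [-1.02792234e-03  7.09667206e-01  7.04536277e-01  1.84451498e-04] [ 1.05332345  1.22169507 -1.49472719] 0.5608491012593052
```

View pics/s11.png

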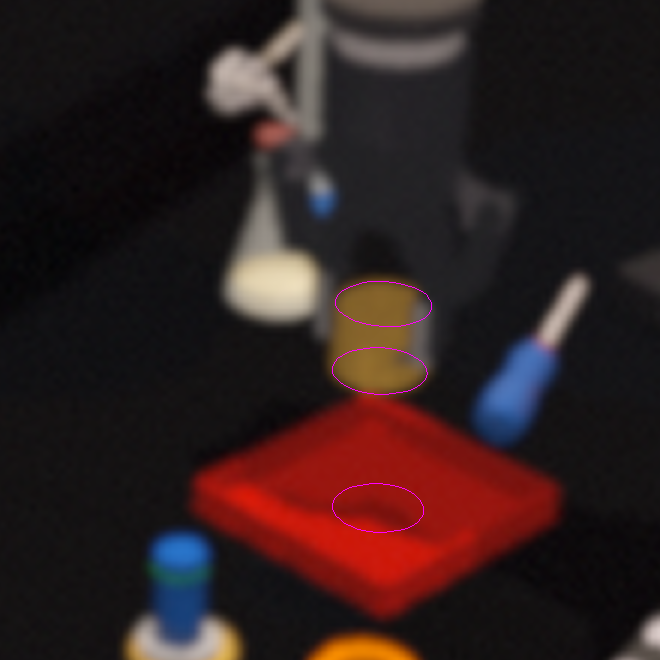

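>>> step_arm([
  [0,-0.004,-0.015,0,0,0,1],
  [0,-0.004,-0.035,0,0,0,1],
  [0,-0.004,-0.055,0,0,0,1],
  [0,-0.004,-0.07,0,0,0,1],
  [0,-0.004,-0.078,0,0,0,1],
  [0,-0.004,-0.08,0,0,0,1],
  [0,-0.004,-0.08,0,0,0,1],
  [0,-0.004,-0.08,0,0,0,1],
])

```text
t: 16.57
eef_pos: [0.4655, -0.2754, 0.0272]
tool_rot: [0.001, 0.709, 0.705, 0.0]
contact_force: [1.0, -0.9, -1.7]
gripper_width: 0.562
```

>>> step_arm([
  [0,0,-0.004,0,0,0,1],
  [0,0,-0.007,0,0,0,1],
  [0,0,-0.009,0,0,0,1],
  [0,0,-0.01,0,0,0,1],
  [0,0,-0.011,0,0,0,1],
  [0,0,-0.0115,0,0,0,1],
  [0,0,-0.0115,0,0,0,1],
])

```text
t: 17.15
eef_pos: [0.4644, -0.2758, 0.0158]
tool_rot: [0.0, 0.71, 0.704, -0.0]
contact_force: [-4.6, 0.6, 10.9]
gripper_width: 0.562
```

Contact with the tray floor at the expected height (z 0.0158). Open and retreat.

>>> step_arm([
  [0,0,0,0,0,0,-0.2],
  [0,0,0,0,0,0,-0.4],
  [0,0,0,0,0,0,-0.7],
  [0,0,0,0,0,0,-0.7],
  [0,0,0,0,0,0,-0.7],
  [0,0,0,0,0,0,-0.7],
])

```text
t: 17.65
eef_pos: [0.4645, -0.2757, 0.0147]
tool_rot: [-0.0, 0.71, 0.704, 0.0]
contact_force: [0.3, 0.6, -0.4]
gripper_width: 0.852
```

>>> step_arm([
  [0,0,0.01,0,0,0,-0.7],
  [0,0,0.03,0,0,0,-0.7],
  [0,0,0.06,0,0,0,-0.7],
  [0,0,0.09,0,0,0,-0.7],
  [0,0,0.13,0,0,0,-0.7],
  [0,0,0.17,0,0,0,-0.7],
  [0,-0.01,0.21,0,0,0,-0.7],
  [0,-0.04,0.23,0,0,0,-0.7],
  [0,-0.08,0.23,0,0,0,-0.7],
  [0,-0.08,0.23,0,0,0,-0.7],
])

```text
t: 18.48
eef_pos: [0.4632, -0.3645, 0.2472]
tool_rot: [0.003, 0.713, 0.701, -0.001]
contact_force: [-1.6, -1.9, -1.4]
gripper_width: 0.85
```

Run:
```python
from h import *
o=bot.get_obs();print(o['eef_pos'],o['contact_force'],o['gripper_width'],o['t'])
r=ovl('scene','s12',gau(.456,-.0665,.071)+[(.456,-.0665,.025,0,.04),(.464,-.276,.025,0.004,.044)],(240,110,360,230),6)
save('top','t12')
uv=proj(r,[.464,-.276,.024])[0]; print(fit(r,blob(brass(r),uv),[.464,-.276],.025,.004,.044))
```

```text
[ 0.46319185 -0.36454055  0.24719605] [-1.6424785  -1.91019789 -1.41205206] 0.8503710613429069 18.4833
(array([ 0.46663239, -0.28241235]), np.float64(31.448396770472893), np.int64(216))
```

View pics/s12.png

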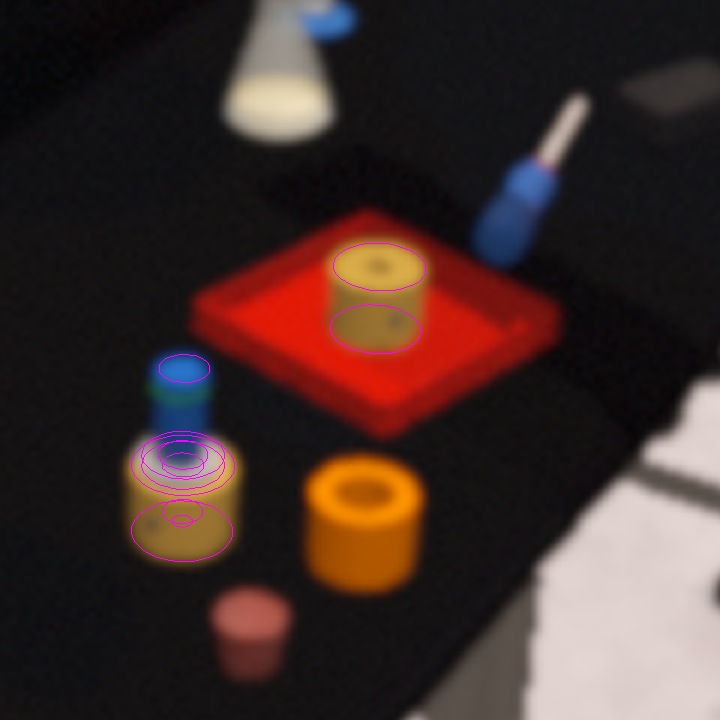

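View pics/t12.png

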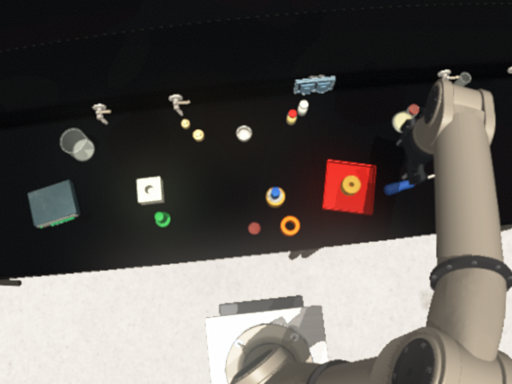

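Narrow bushing upright in the middle of the tray (352,185 in the top view). Gauge upright in the wide bushing (276,197). Settle, then hand in.

>>> step_arm([
  [0,0,0,0,0,0,-0.7],
  [0,0,0,0,0,0,-0.7],
  [0,0,0,0,0,0,-0.7],
  [0,0,0,0,0,0,-0.7],
])

```text
t: 18.92
eef_pos: [0.4647, -0.3546, 0.2447]
tool_rot: [-0.0, 0.709, 0.705, 0.0]
contact_force: [-0.5, 0.2, -0.1]
gripper_width: 0.85
```

```bash
python3 -c "
from station import bot
o=bot.get_obs();print(o['t'],o['eef_pos'],o['contact_force'],o['joint_vel'].round(3))
print(bot.hand_in())"
```

```text
18.9167 [ 0.46473294 -0.35459035  0.24465841] [-0.45972585  0.15016062 -0.11107803] [ 0.001  0.001  0.007 -0.004 -0.    -0.001  0.001]
the job is handed in; nothing more can be done
None
```

All three steps were carried out in order, and the job was handed in at 18.9 s of the 56 s allowed. No verdict was reported.

- **Narrow bore:** I took the blue gauge out of its stand and tried it in the narrow bore. The nose stopped at z about 0.038 m with about 5 N on it, as expected.
- **Wide bushing:** I stood the gauge in the wide brass bushing with its flange on top and let it go. In the last pictures it stands upright there, and the bushing shows no visible shift.
- **Reject tray:** I put the narrow bushing in the red tray and let it go. In the last pictures it stands upright near the middle of the tray floor.
- **Arm:** it ended clear of everything, with only about 0.5 N of sensor noise.

**Disagreements:** the silhouette fits from the two cameras differed by 3–4 mm. The last fit of the narrow bushing, from one camera, was about 7 mm off where the gripper released it. Both are well inside the tolerances.

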